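# Set the punch stand's stop collar on the setting block

### The job

Gently slide the slotted wooden setting block along the stand's base plate until its slot is fully home against the threaded column, under the knurled collar. Then spin the collar down until it just pinches the block: snug, so that the block is held without play, but gently, without jamming it. Leave the block pinched there, let go, and do not shift the other things on the table.

Things in the scene. Friction and masses are not known exactly. Their poses are not given: they have to be found in the camera images.
- stand: Fixed punch stand. Grey base plate 240 x 130 x 12 mm (top face 12 mm above the table) with an upright steel threaded column of 14 mm diameter. Origin: on the table under the column's axis. Its +x points away from the long end of the plate: the plate reaches 175 mm to -x, 65 mm to +x and 65 mm to either side in y. z up.
- column (a point): Top of the threaded column, on its axis, 104 mm above the table.
- collar: Knurled steel stop collar on the column: 44 mm diameter, 30 mm high, 0.22 kg. Origin: centre of its underside; z up; its x axis turns with it (a small dark dot on top lies on +x). Right-hand fast thread, 15 mm lead: turning clockwise seen from above lowers it, 2.4 mm for each radian. The air between its ring and the block's top is 2 to 13 mm at the start. Grip it with the fingertips above its underside.
- collar_mid (a point): Centre of the collar, half-way up. A dark sprung thrust ring (37 mm wide) in its underside stands 1 to 6 mm proud, each time differently: where it meets the block must be felt. Turning it takes about 0.1 N m; it stays where it is left. Once it bears on the block the pinch grows by 18 N per mm, 4 N for each 0.1 rad, and every 10 N adds about 0.05 N m to the turning torque. Under 1 N is loose; over 25 N is jammed.
- gauge: The setting block as a whole: loose, wooden, 0.15 kg. Origin on its underside right below gauge_tail; x along it to the slot, z up. 34 mm high. It stands on the base plate, slot towards the column, 30 to 50 mm short of home, some millimetres to one side and slightly askew.
- gauge_tail (a point): Centre (half-way up) of the block's grip part, which is 30 mm wide (y) and reaches from 25 mm behind (-x) to 55 mm ahead (+x) of this point. Ahead of it follows a head 50 mm wide that ends 108 mm ahead of this point, with a 22 mm wide slot open to +x whose bottom is 78 mm ahead.
- gauge_seat (a point): Point on the block's centre line, 85 mm ahead of gauge_tail and level with the underside, 7 mm before the slot's bottom: it lies on the column's axis when the block is fully home. Axes as gauge_tail.
- cone: Pine cone standing on the table beside the stand, 42 mm wide, 51 mm high; origin under its centre. Not to be moved.
- tin: Open aluminium tin of wooden beads, 54 mm wide, 38 mm high, beside the stand; origin under its centre. Not to be moved.
- punch_head: The stand's grey punch head, taken off and lying beside the stand, 150 x 50 mm, 34 mm high; origin under its centre. Not to be moved.
Not all that is in view belongs to the job. Several things have the shape of the gauge; the one meant has the colours described above.

How it is judged:
By the outcome, as a careful person would: the job done as asked, in the order asked, and still so for the second after the job is handed in, with the robot touching nothing.
It also fails if it takes over 72 s, if anything falls off the work surface, if the arm or the gripper's body presses on something with over 40 N, if the wrist force passes 120 N, or if a joint passes its speed limit or range.

### The arm

A 6-joint arm with a two-finger parallel gripper is mounted at the origin on the work surface. World frame = base frame: x ahead of the robot, y to its left, z up, the work surface at z = 0. Lengths are in m, angles in degrees, forces in N, time in s.
With the tool pointing down it reaches from about 0.3 to 0.75 m from the base axis. Payload 8.5 kg.
Tool frame: the origin (TCP) lies midway between the tips of the shut fingers; the grasp point (between the pads) lies 19 mm behind it; z points along the fingers, y is the line along which they close (so a half turn about z gives the same grasp; the last joint's range is limited). The gripper opens to 88 mm and grips with 3 to 60 N. Pads are 18 mm wide; open, the fingers measure 123 mm over their backs; the gripper's body (75 mm by 187 mm) begins 45 mm behind the grasp point.
Start: joints at [57.565, 21.807, 74.336, -0, 83.858, -12.336], TCP at [0.189, 0.516, 0.239] pointing down, gripper open.
Joint ranges: [-178.18, 178.18], [-50.72, 133.34], [12.68, 142.11], [-81.47, 261.47], [9.98, 163.14], [-165.26, 165.26]. Speed limits (degrees/s): [136.94, 136.94, 180, 180, 180, 180].

### API

Orientations are given as [roll, pitch, yaw] about the fixed x, y, z axes, in that order (R = Rz(yaw) Ry(pitch) Rx(roll)).
In Python, from bench import arm gives the robot as it stands. The module is installed in compiled form; this text tells all that it offers.
- The arm moves only by the tool step_arm, never from a script. Its argument "increments" is a list that holds one entry, the list of rows, each a list of 7 numbers: the shift along the tool's x, y, z in m, then the turn, a rotation vector about the tool's x, y, z in rad, then the gripper command: -1 is fully open, 1 is shut, values between are in proportion. A call has exactly 10 rows; each row shifts and turns the commanded pose from where the row before left it, along the tool's axes as they then stand; what a row does not reach is not made up. A row lasts 1/12 s, in which the tool goes at most 41.7 mm and 7.16 degrees, less where a joint would pass 70% of its speed; a pose out of reach is approached as far as the arm can. A call with a gripper value outside its range is refused whole. The fingers move at their own pace and stop on an object; "force" is the grip in N (left out, the last holds). Time passes only in rows, so rows that do not move let the fingers close, or fill a call up. It gives the time, the measured TCP pose, the force, the opening and the grip force at its end, in the units of the state.
- arm.observe(): the state, without advancing time (a new reading comes with each control period).
- arm.get_image(name): name is "side" or "top"; returns a dict with "frame" (420x560x3 uint8, blue, green, red), "range_z" (420x560 float32, m along the optical axis (not along the pixel's ray), 0 where there is no reading), "mtx" (3x3 intrinsics, pixels), "xyz" and "rotation" of the camera in the world. Camera axes: x right, y up, looking along -z (the intrinsics and any distortion apply to the point x, -y, -z); pixel columns grow to the right and rows downward; lengths in m; the calibration is good to about 2 mm. A picture is of the moment at which its call begins.
- arm.sign_off(): hands the job in; it is judged then, once.
Trained networks look in the newest picture that a camera, given by its name, has taken for a name from the list of things; names that differ only in an ending like _2 or _b are one class to them, and where a whole thing is asked for, a point or a joint stands for the part that bears it (a point fixed in the world has none). Each returns a list of dicts, best first, with "p" (0 to 1); they miss things now and then, are a little off and sometimes report something else, mostly with a low value. They report only what shows in the picture. A call takes as long as a camera call. They do not tell look-alikes from the thing itself.
- arm.boxes_of(camera, query): "centre" ([column, row] in pixels, amid what is visible of it).
The state is a dict: "time": time; "joint_pos": joint angles; "qvel": joint speeds; "joint_efforts": joint torques, N m; "position": TCP position; "tool_rot": TCP orientation; "contact_force": force on the tool from outside, world axes, zero at the start; "moment": the same for the moment, N m; "opening": finger opening in m; "gripper_force": force on a finger pad.
Only numpy, scipy, OpenCV 4.12 (cv2) and the standard library are available. Lean on these libraries where they do the work, as an engineer would, in place of code of your own. Each camera call takes 0.05 s, during which the arm holds its last target. There are 200 camera calls.

## Working session

There is one attempt and no reset: what is moved stays moved. The work goes in short steps, Python scripts to look and compute and a tool call to move; the robot and the scene stay as the last step left them, time stands still between calls to the robot, and variables do not carry over. Pictures are saved under pics/ and viewed, at most 10 in all, crops included, and the job is handed in when it is done.

Besides the shell and the picture viewer there is one more tool, called after "Call:" as name([rows], argument=value, ...), one row to a line, values as JSON. step_arm: Moves the arm, as the interface text tells. Its arguments: {"type":"object","properties":{"increments":{"type":"array","items":{"type":"array","items":{"type":"array","items":{"type":"number"}}}},"force":{"type":"number"}},"required":["increments"]}

```bash
mkdir -p pics; cat > h.py <<'E'
from bench import arm
import numpy as np, cv2
def world(im,px):
    # px Nx2 -> world using depth
    px=np.atleast_2d(px).astype(float); K=im["mtx"]
    d=np.array([im["range_z"][int(round(v)),int(round(u))] for u,v in px])
    x=(px[:,0]-K[0,2])/K[0,0]*d; y=(px[:,1]-K[1,2])/K[1,1]*d
    return np.c_[x,-y,-d]@np.array(im["rotation"]).T+np.array(im["xyz"])
def cloud(im):
    K=im["mtx"]; d=im["range_z"].astype(float); v,u=np.mgrid[:d.shape[0],:d.shape[1]]
    P=np.dstack([(u-K[0,2])/K[0,0]*d,-(v-K[1,2])/K[1,1]*d,-d])
    return P@np.array(im["rotation"]).T+np.array(im["xyz"])
E
python3 - <<'E'
from h import *
for c in ("top","side"):
    im=arm.get_image(c); cv2.imwrite(f"pics/{c}0.png",im["frame"]); print(c,im["mtx"],im["xyz"],im["rotation"],[k for k in im])
    for q in ["stand","column","collar","collar_mid","gauge","gauge_tail","gauge_seat","cone","tin","punch_head"]:
        for b in arm.boxes_of(c,q)[:4]:
            print(q,np.round(b["p"],2),np.round(b["centre"]),np.round(world(im,b["centre"])[0],3))
print(arm.observe())
E
```

```text
top [[534.88411224   0.         280.57808089]
 [  0.         534.88411224 210.4386769 ]
 [  0.           0.           1.        ]] [0.33379822 0.04870648 1.14636887] [ 1.07342923e+01 -7.17632524e-02 -9.09018079e+01] ['frame', 'range_z', 'mtx', 'xyz', 'rotation']
stand 0.98 [353. 199.] 104.297
column 0.94 [354. 201.] 104.186
column 0.19 [348. 212.] 103.488
collar 0.73 [363. 173.] 101.236
collar 0.28 [347. 213.] 103.555
collar_mid 0.73 [362. 171.] 100.875
gauge 0.87 [347. 213.] 103.555
gauge 0.87 [220. 108.] 105.554
gauge 0.63 [389. 324.] 101.52
gauge_tail 0.81 [347. 214.] 103.804
gauge_tail 0.72 [220. 110.] 105.313
gauge_seat 0.92 [350. 214.] 103.305
gauge_seat 0.78 [223. 111.] 106.08
gauge_seat 0.63 [393. 322.] 101.76
cone 0.42 [356. 201.] 104.071
tin 0.85 [284. 208.] 106.188
punch_head 0.61 [422. 204.] 106.817
punch_head 0.2 [363. 174.] 101.764
side [[537.14177994   0.         283.94568673]
 [  0.         537.14177994 213.43118402]
 [  0.           0.           1.        ]] [ 0.12549839 -0.86231018  0.76868197] [ 56.34981114  -0.3099763  -24.30638873] ['frame', 'range_z', 'mtx', 'xy
[... 509 characters left out ...]
332.] 31.967
{'time': 1.1, 'joint_pos': array([ 5.75646979e+01,  2.18072515e+01,  7.43375198e+01, -3.51291460e-04,
        8.38587156e+01, -1.23348758e+01]), 'qvel': array([ 0.09921459, -0.01011499,  0.05192686, -0.00242057, -0.04604603,
       -0.1594322 ]), 'joint_efforts': array([-8.78353439e-04, -4.37794411e+01, -2.24733067e+01,  7.13812863e-02,
        3.14351649e-02, -3.09239431e-05]), 'position': array([0.18899406, 0.51647358, 0.23873228]), 'tool_rot': array([-1.79996519e+02, -4.03674776e-04,  1.59899611e+02]), 'contact_force': array([-1.11730518,  1.07363962, -0.01040994]), 'moment': array([ 0.01457534, -0.01877046,  0.01203842]), 'gripper_force': 0.0, 'opening': 0.08827460199548309}
```

```bash
python3 -c "
import cv2,numpy as np
a=cv2.imread('pics/top0.png');b=cv2.imread('pics/side0.png')
print(a.shape)"
```

```text
(420, 560, 3)
```

View pics/top0.png

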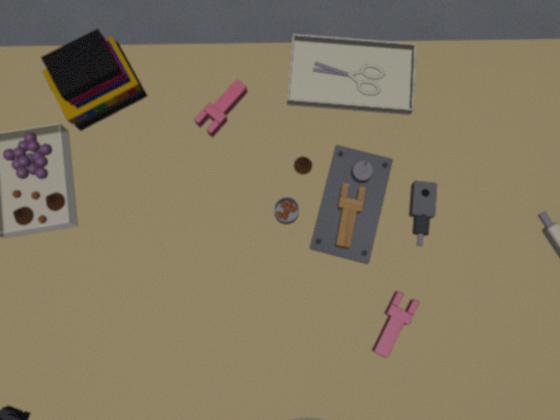

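View pics/side0.png

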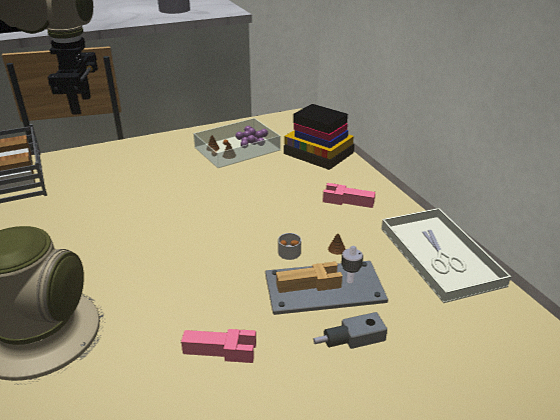

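The top picture shows three fork-shaped blocks: a pink one at (222,107), a pink one at (397,323) and a wood-coloured one on the grey plate at (350,214). The wooden one fits the description, because it is wood and stands on the base plate with its slot towards the collar at (363,172). Camera rotation turned out to be roll, pitch, yaw, so I'll fix that, measure and take the confirming crop.

```bash
cat > h.py <<'E'
from bench import arm
import numpy as np, cv2
from scipy.spatial.transform import Rotation as R
def rot(im): return R.from_euler('xyz',im["rotation"],degrees=True).as_matrix()
def cloud(im):
    K=im["mtx"]; d=im["range_z"].astype(float); v,u=np.mgrid[:d.shape[0],:d.shape[1]]
    P=np.dstack([(u-K[0,2])/K[0,0]*d,-(v-K[1,2])/K[1,1]*d,-d])
    return P@rot(im).T+np.array(im["xyz"])
def rect(p):  # min area rect in mm
    return cv2.minAreaRect((p[:,:2]*1000).astype(np.float32))
E
python3 - <<'E'
from h import *
im=arm.get_image("top"); P=cloud(im); f=im["frame"]
crop=cv2.resize(f[135:270,255:450],None,fx=4,fy=4,interpolation=cv2.INTER_CUBIC); cv2.imwrite("pics/crop1.png",crop)
def at(u,v): return np.round(P[v,u],4)
print("table",at(320,300),"plate",at(325,220),at(380,200),"block",at(350,205),at(347,225),"collar",at(357,172),at(363,163),"tin",at(286,210),"cone",at(303,165),"ph",at(424,200))
roi=np.zeros(f.shape[:2],bool); roi[140:268,305:400]=1
z=P[...,2]
pl=roi&(abs(z-.012)<.006); 
hsv=cv2.cvtColor(f,cv2.COLOR_BGR2HSV)
grey=roi&(hsv[...,1]<80)&(abs(z-.012)<.006); print("plate rect",rect(P[grey]),np.median(z[grey]))
wood=roi&(z>.035)&(z<.056)&(hsv[...,1]>80); p=P[wood]; print("wood",wood.sum(),rect(p),np.median(z[wood]))
col=roi&(z>.06); print("hi",col.sum(),np.round(np.percentile(z[col],[5,25,50,75,95]),4)); c=P[roi&(z>.07)&(z<.098)]; print(cv2.minEnclosingCircle((c[:,:2]*1000).astype(np.float32)), np.median(c,0))
c=P[roi&(z>.098)]; print("column top",c.mean(0),len(c)) if len(c) else 0
s=arm.get_image("side"); Q=cloud(s); print("side block",[np.round(Q[v,u],4) for u,v in [(300,280),(325,272),(352,256),(350,278)]])
np.savez("d.npz",P=P,wood=wood,grey=grey,Q=Q,sf=s["frame"])
E
```

```text
table [ 0.3571 -0.0367 -0.003 ] plate [ 0.5265 -0.0514  0.0111] [ 0.5685 -0.1719  0.0121] block [ 0.5515 -0.1017  0.0469] [ 0.5084 -0.0931  0.0517] collar [ 0.6126 -0.1135  0.0852] [ 0.6318 -0.1268  0.084 ] tin [0.5483 0.0323 0.0185] cone [ 0.6418 -0.0055  0.0396] ph [ 0.5626 -0.2613  0.0336]
plate rect ((565.420654296875, -116.0119400024414), (195.71360778808594, 279.31243896484375), 88.48855590820312) 0.011880268983900155
wood 1011 ((571.5079345703125, -87.85110473632812), (208.784912109375, 99.78887939453125), 18.959705352783203) 0.04584485509853775
hi 452 [0.0689 0.084  0.0862 0.0893 1.1464]
((616.92578125, -124.87928771972656), 22.538288116455078) [ 0.6124887  -0.12192167  0.08562922]
column top [ 0.45588436 -0.02617528  0.69563817] 88
side block [array([ 0.5087, -0.1041,  0.0385]), array([ 0.5622, -0.1124,  0.0481]), array([ 0.6118, -0.1324,  0.0889]), array([ 0.6131, -0.1308,  0.0285])]
```

View pics/crop1.png

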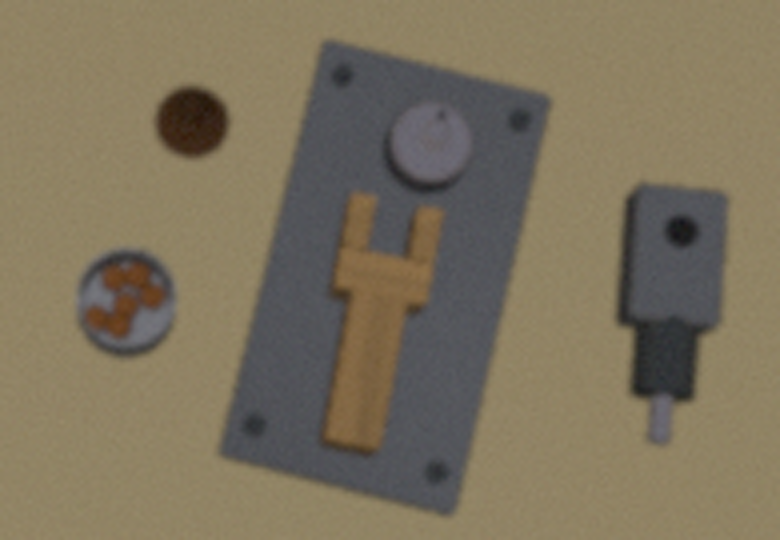

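The crop confirms it: the wooden fork is on the plate with its tail end at crop (350,447) and its prongs at (362,194) and (429,210). The collar is at (430,141), the pine cone at (192,121) and the tin at (127,302). Next I'll intersect pixel rays with the known planes.

```bash
cat >> h.py <<'E'
def ray(im,px,z):
    px=np.atleast_2d(px).astype(float); K=im["mtx"]
    d=np.c_[(px[:,0]-K[0,2])/K[0,0],-(px[:,1]-K[1,2])/K[1,1],-np.ones(len(px))]@rot(im).T
    o=np.array(im["xyz"]); t=(z-o[2])/d[:,2]
    return o+d*t[:,None]
E
python3 - <<'E'
from h import *
im=arm.get_image("top"); f=im["frame"]
def c2(p): return np.array(p)/4.+[255-.375,135-.375]
pl=ray(im,c2([(325,42),(550,98),(455,513),(222,455)]),.012)[:,:2]
print("plate",pl.round(4),[np.linalg.norm(pl[i]-pl[(i+1)%4]).round(4) for i in range(4)])
ax=(pl[0]+pl[1]-pl[2]-pl[3]); ax/=np.linalg.norm(ax); ctr=pl.mean(0); print("yaw",np.degrees(np.arctan2(ax[1],ax[0])),"column axis",ctr+ax*.055)
print("collar top c",ray(im,c2([(430,141)]),.087), "dot",ray(im,c2([(440,113)]),.087))
b=ray(im,c2([(323,441),(378,451),(348,193),(375,195),(415,207),(443,212)]),.046)[:,:2]
tail=(b[0]+b[1])/2; tip=(b[2]+b[5])/2; a=tip-tail; print("len",np.linalg.norm(a),"w",np.linalg.norm(b[0]-b[1]),np.linalg.norm(b[2]-b[5])); a/=np.linalg.norm(a)
gt=tail+a*.025; gt2=tip-a*.108
print("gauge yaw",np.degrees(np.arctan2(a[1],a[0])),"tail",gt,gt2,"seat",(gt+gt2)/2+a*.085)
print("tin",ray(im,c2([(127,302)]),.038),"cone",ray(im,c2([(192,121)]),.03),"ph",ray(im,c2([(675,260)]),.034))
# colour mask check of wood
hsv=cv2.cvtColor(f,cv2.COLOR_BGR2HSV); P=cloud(im)
w=(hsv[...,1]>110)&(hsv[...,2]>90); w[:140]=0;w[268:]=0;w[:,:325]=0;w[:,385:]=0
v,u=np.nonzero(w); X=ray(im,np.c_[u,v],.046)[:,:2]; plate_in=(np.abs((X-ctr)@ax)<.12)&(np.abs((X-ctr)@[-ax[1],ax[0]])<.065)
X=X[plate_in]; print("wood px",len(X),rect(X))
E
```

```text
plate [[ 0.6938 -0.0806]
 [ 0.6598 -0.2032]
 [ 0.4328 -0.1404]
 [ 0.4656 -0.0177]] [np.float64(0.1272), np.float64(0.2356), np.float64(0.127), np.float64(0.2367)]
yaw -15.431130890751774 column axis [ 0.61601968 -0.12511169]
collar top c [[ 0.6164394  -0.12390598  0.087     ]] dot [[ 0.6311766  -0.12968774  0.087     ]]
len 0.13199214939178608 w 0.02879941846016132 0.05098263185822547
gauge yaw -12.500620592910739 tail [ 0.48967704 -0.08770002] [ 0.48869309 -0.08748188] seat [ 0.57217003 -0.10598922]
tin [[0.54434992 0.03177464 0.038     ]] cone [[ 0.64476894 -0.00519827  0.03      ]] ph [[ 0.56331072 -0.25986016  0.034     ]]
wood px 888 ((529.735595703125, -95.48982238769531), (47.00418472290039, 130.7917938232422), 76.46382141113281)
```

Call:
step_arm([
  [[-0.0243,-0.0232,0,0,0,0,-1],[-0.0243,-0.0232,0,0,0,0,-1],[-0.0243,-0.0232,0,0,0,0,-1],[-0.0243,-0.0232,0,0,0,0,-1],[-0.0243,-0.0232,0,0,0,0,-1],[-0.0243,-0.0232,0,0,0,0,-1],[-0.0243,-0.0232,0,0,0,0,-1],[-0.0243,-0.0232,0,0,0,0,-1],[-0.0243,-0.0232,0,0,0,0,-1],[-0.0243,-0.0232,0,0,0,0,-1]],
], force=15)

```text
time: 2.08
position: [0.3378, 0.2136, 0.239]
tool_rot: [180.0, 0.0, 159.9]
contact_force: [0.4, 1.0, 0.4]
opening: 0.088
gripper_force: 0.0
```

Call:
step_arm([
  [[-0.0243,-0.0232,0.01,0,0,0,-1],[-0.0243,-0.0232,0.01,0,0,0,-1],[-0.0243,-0.0232,0.01,0,0,0,-1],[-0.0243,-0.0232,0.01,0,0,0,-1],[-0.0243,-0.0232,0.01,0,0,0,-1],[-0.0243,-0.0232,0.01,0,0,0,-1],[-0.0243,-0.0232,0.01,0,0,0,-1],[-0.0243,-0.0232,0.01,0,0,0,-1],[-0.0243,-0.0232,0.01,0,0,-0.061,-1],[-0.0243,-0.0232,0.01,0,0,-0.061,-1]],
])

```text
time: 2.92
position: [0.4881, -0.0871, 0.1383]
tool_rot: [-180.0, 0.0, 167.0]
contact_force: [0.8, -0.2, 1.1]
opening: 0.0884
gripper_force: 0.0
```

```bash
cat >> h.py <<'E'
def delta(xyz,yaw):
    s=arm.observe(); r=R.from_euler('xyz',s["tool_rot"],degrees=True); t=R.from_euler('xyz',[180,0,yaw],degrees=True)
    print("t",round(s["time"],2),"pos",s["position"].round(4),"rot",s["tool_rot"].round(2),"F",s["contact_force"].round(2),"M",s["moment"].round(3),"j",s["joint_pos"].round(1))
    print("shift",r.inv().apply(np.array(xyz)-s["position"]).round(4),"turn",(r.inv()*t).as_rotvec().round(4))
E
python3 - <<'E'
from h import *
delta([.4895,-.0875,.017],167)
E
```

```text
t 2.92 pos [ 0.4881 -0.0871  0.1383] rot [-1.8000e+02  1.0000e-02  1.6702e+02] F [ 0.77 -0.17  1.11] M [-0.024 -0.002  0.001] j [ -23.8   22.4   92.    -0.    65.7 -100.8]
shift [-1.400e-03 -1.000e-04  1.213e-01] turn [-0.      0.0001  0.0004]
```

Call:
step_arm([
  [[0,0,0.016,0,0,0,-1],[0,0,0.016,0,0,0,-1],[0,0,0.016,0,0,0,-1],[0,0,0.016,0,0,0,-1],[0,0,0.016,0,0,0,-1],[0,0,0.014,0,0,0,-1],[0,0,0.012,0,0,0,-1],[0,0,0.01,0,0,0,-1],[0,0,0.005,0,0,0,-1],[0,0,0,0,0,0,-1]],
])

```text
time: 3.75
position: [0.4875, -0.0852, 0.017]
tool_rot: [180.0, -0.1, 166.9]
contact_force: [-0.5, 1.1, 0.3]
opening: 0.0882
gripper_force: 0.0
```

Call:
step_arm([
  [[0,0,0,0,0,0,1],[0,0,0,0,0,0,1],[0,0,0,0,0,0,1],[0,0,0,0,0,0,1],[0,0,0,0,0,0,1],[0,0,0,0,0,0,1],[0,0,0,0,0,0,1],[0,0,0,0,0,0,1],[0,0,0,0,0,0,1],[0,0,0,0,0,0,1]],
], force=12)

```text
time: 4.58
position: [0.4877, -0.0854, 0.0178]
tool_rot: [-180.0, -0.0, 166.9]
contact_force: [-1.0, -0.9, 0.9]
opening: 0.0298
gripper_force: 11.9
```

```bash
python3 - <<'E'
from h import *
s=arm.observe(); print(s["opening"],s["gripper_force"])
delta([.5341,-.1019,.0172],164.6)
im=arm.get_image("top"); cv2.imwrite("pics/g1.png",cv2.resize(im["frame"][120:280,255:450],None,fx=4,fy=4,interpolation=cv2.INTER_CUBIC)[:600])
E
```

```text
0.029769621060629723 11.931154893245548
t 4.58 pos [ 0.4877 -0.0854  0.0178] rot [-180.     -0.    166.89] F [-1.   -0.86  0.93] M [-0.105  0.091 -0.011] j [ -23.7   32.9   99.6   -0.    47.5 -100.5]
shift [-0.0489 -0.0056  0.0006] turn [-0.0001 -0.      0.04  ]
```

View pics/g1.png

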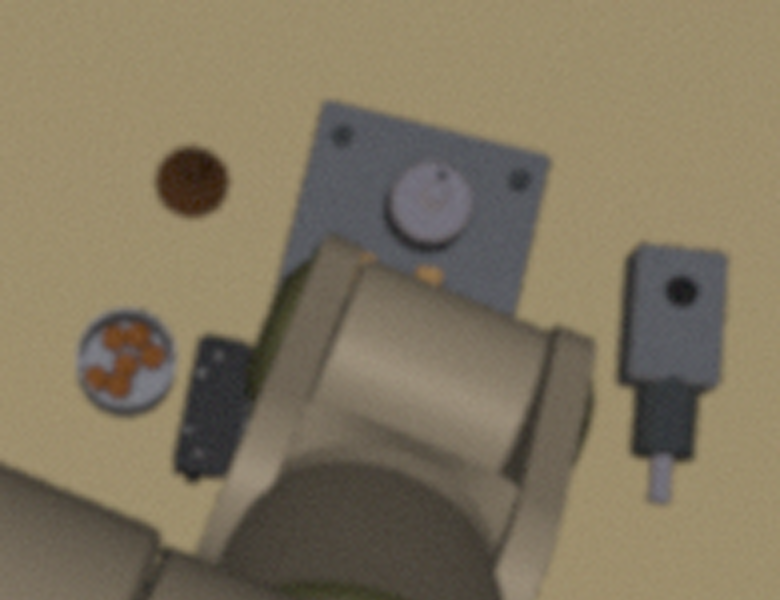

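The gripper holds the block: opening 29.8 mm, force 12 N. The two prong tips show at (368,258) and (430,272), just short of the collar at (430,203). I'll align it while sliding.

Call:
step_arm([
  [[-0.001,-0.0006,0,0,0,0.008,1],[-0.001,-0.0006,0,0,0,0.008,1],[-0.002,-0.0006,0,0,0,0.008,1],[-0.002,-0.0005,0,0,0,0.008,1],[-0.003,-0.0004,0,0,0,0.008,1],[-0.004,0,0,0,0,0,1],[-0.004,0,0,0,0,0,1],[-0.004,0,0,0,0,0,1],[-0.004,0,0,0,0,0,1],[-0.003,0,0,0,0,0,1]],
])

```text
time: 5.47
position: [0.5147, -0.0954, 0.0178]
tool_rot: [-180.0, 0.0, 164.6]
contact_force: [-2.7, 0.4, 3.8]
opening: 0.0296
gripper_force: 11.9
```

```bash
python3 - <<'E'
from h import *
delta([.5341,-.101,.0175],164.6)
E
```

```text
t 5.47 pos [ 0.5147 -0.0954  0.0178] rot [-1.800e+02  1.000e-02  1.646e+02] F [-2.65  0.38  3.83] M [ 0.156  0.399 -0.034] j [-23.5  34.8  95.   -0.   50.2 -98.1]
shift [-0.0202 -0.0003  0.0003] turn [-0.      0.0002  0.    ]
```

Call:
step_arm([
  [[-0.002,0,0,0,0,0,1],[-0.002,0,0,0,0,0,1],[-0.002,0,0,0,0,0,1],[-0.002,0,0,0,0,0,1],[-0.002,0,0,0,0,0,1],[-0.0015,0,0,0,0,0,1],[-0.0015,0,0,0,0,0,1],[-0.001,0,0,0,0,0,1],[-0.001,0,0,0,0,0,1],[0,0,0,0,0,0,1]],
])

```text
time: 6.3
position: [0.5289, -0.0993, 0.0178]
tool_rot: [-180.0, 0.0, 164.6]
contact_force: [-1.8, 0.0, 2.9]
opening: 0.0299
gripper_force: 11.9
```

Call:
step_arm([
  [[-0.0005,0,0,0,0,0,1],[-0.0005,0,0,0,0,0,1],[-0.0005,0,0,0,0,0,1],[-0.0005,0,0,0,0,0,1],[0,0,0,0,0,0,1],[0,0,0,0,0,0,1],[0,0,0,0,0,0,1],[0,0,0,0,0,0,1],[0,0,0,0,0,0,1],[0,0,0,0,0,0,1]],
])

```text
time: 7.13
position: [0.5306, -0.0997, 0.0178]
tool_rot: [180.0, 0.0, 164.6]
contact_force: [-2.1, 0.0, 4.1]
opening: 0.0299
gripper_force: 11.9
```

Call:
step_arm([
  [[-0.0005,0,0,0,0,0,1],[-0.0005,0,0,0,0,0,1],[-0.0005,0,0,0,0,0,1],[-0.0005,0,0,0,0,0,1],[0,0,0,0,0,0,1],[0,0,0,0,0,0,1],[0,0,0,0,0,0,1],[0,0,0,0,0,0,1],[0,0,0,0,0,0,1],[0,0,0,0,0,0,1]],
])

```text
time: 7.97
position: [0.532, -0.1001, 0.0177]
tool_rot: [-180.0, -0.1, 164.6]
contact_force: [-5.1, 1.0, 6.9]
opening: 0.03
gripper_force: 11.9
```

Call:
step_arm([
  [[-0.0005,0,0,0,0,0,1],[-0.0005,0,0,0,0,0,1],[0,0,0,0,0,0,1],[0,0,0,0,0,0,1],[0,0,0,0,0,0,1],[0,0,0,0,0,0,1],[0,0,0,0,0,0,1],[0,0,0,0,0,0,1],[0,0,0,0,0,0,1],[0,0,0,0,0,0,1]],
])

```text
time: 8.8
position: [0.5321, -0.1001, 0.0177]
tool_rot: [-180.0, -0.2, 164.6]
contact_force: [-8.9, 1.1, 9.7]
opening: 0.0301
gripper_force: 12.0
```

Call:
step_arm([
  [[0,0,0,0,0,0,-0.1],[0,0,0,0,0,0,-0.1],[0,0,0,0,0,0,-0.1],[0,0,0,0,0,0,-0.1],[0.001,0,0,0,0,0,-0.1],[0,0,-0.01,0,0,0,-0.1],[0,0,-0.02,0,0,0,-0.1],[0,0,-0.03,0,0,0,-0.3],[0.02,0,-0.03,0,0,0,-1],[0.03,0,-0.03,0,0,0,-1]],
])

```text
time: 9.63
position: [0.4855, -0.0875, 0.139]
tool_rot: [-180.0, 0.1, 164.6]
contact_force: [0.0, 0.5, 0.5]
opening: 0.0664
gripper_force: 0.0
```

Call:
step_arm([
  [[0.035,0,0,0,0,0,-1],[0.035,0,0,0,0,0,-1],[0.035,0,0,0,0,0,-1],[0,0,0,0,0,-0.12,-1],[0,0,0,0,0,-0.12,-1],[0,0,0,0,0,-0.12,-1],[0,0,0,0,0,-0.12,-1],[0,0,0,0,0,-0.12,-1],[0,0,0,0,0,-0.12,-1],[0,0,0,0,0,-0.12,-1]],
])

```text
time: 10.47
position: [0.3836, -0.0592, 0.1379]
tool_rot: [-180.0, 0.0, -146.9]
contact_force: [0.2, 0.4, -0.5]
opening: 0.0884
gripper_force: 0.0
```

```bash
python3 - <<'E'
from h import *
delta([.616,-.1237,.066],233)
im=arm.get_image("top"); a=cv2.resize(im["frame"][135:270,270:410],None,fx=4,fy=4,interpolation=cv2.INTER_CUBIC)
s=arm.get_image("side"); b=cv2.resize(s["frame"][225:325,255:400],None,fx=5,fy=5,interpolation=cv2.INTER_CUBIC)
cv2.imwrite("pics/home_top.png",a); cv2.imwrite("pics/home_side.png",b)
E
```

```text
t 10.47 pos [ 0.3836 -0.0592  0.1379] rot [-1.7996e+02  3.0000e-02 -1.4693e+02] F [ 0.18  0.43 -0.45] M [ 0.112  0.022 -0.007] j [ -26.4   12.8  107.5    0.    59.6 -149.5]
shift [-0.1596 -0.1808  0.0721] turn [-8.000e-04  3.000e-04 -3.479e-01]
```

View pics/home_top.png

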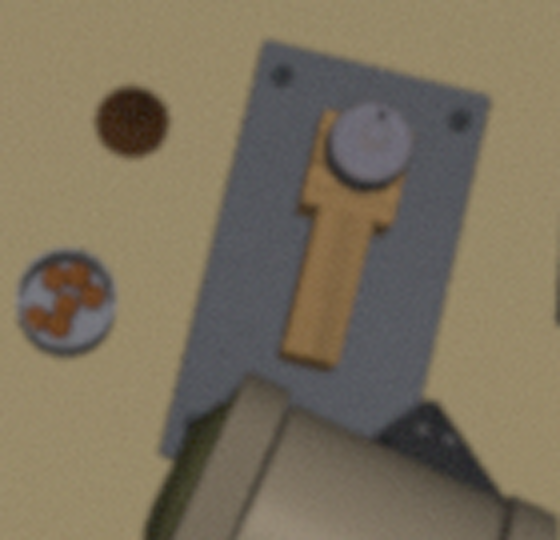

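View pics/home_side.png

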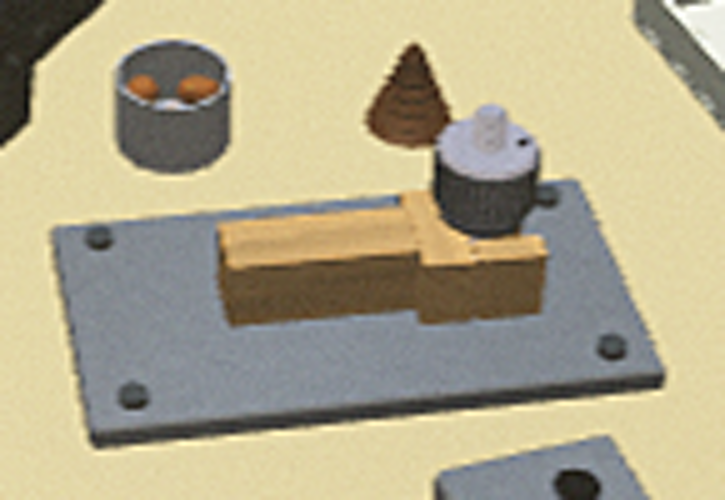

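The top crop shows the collar at (370,143) over the block's slot and the tail end at (307,362). The side crop shows the column tip at (490,107) and the collar top at (490,152), with the block standing flat underneath. I'll check these positions in numbers.

```bash
python3 - <<'E'
from h import *
im=arm.get_image("top"); s=arm.get_image("side")
t=lambda p: np.array(p)/4.+[270-.375,135-.375]
q=lambda p: np.array(p)/5.+[255-.4,225-.4]
e=ray(im,t([(280,356),(335,367)]),.046)[:,:2]; print("tail end",e.mean(0))
pl=ray(im,t([(265,42),(490,98)]),.012)[:,:2]; print("far plate",pl.mean(0))
c=ray(im,t([(370,143)]),.087)[0,:2]; print("collar",c,"dist",np.linalg.norm(c-e.mean(0)))
print("col top side",ray(s,q([(490,107)]),.104), "top disc side at z", [(z,ray(s,q([(487,149)]),z)[0,:2].round(4)) for z in (.084,.088,.092)])
a=ray(s,q([(219,225),(232,268)]),.046)[:,:2]; print("side tail end",a.mean(0))
print("collar sideway: bottom front",ray(s,q([(480,236)]),.055))
E
```

```text
tail end [ 0.50934839 -0.09278908]
far plate [ 0.67681361 -0.14189267]
collar [ 0.61538396 -0.12385937] dist 0.1104939057459978
col top side [[ 0.61889996 -0.12038758  0.104     ]] top disc side at z [(0.084, array([ 0.618 , -0.1225])), (0.088, array([ 0.6151, -0.1268])), (0.092, array([ 0.6122, -0.1311]))]
side tail end [ 0.51260522 -0.09416815]
collar sideway: bottom front [[ 0.60667487 -0.14046965  0.055     ]]
```

Call:
step_arm([
  [[-0.0199,-0.0225,0,0,0,0,-1],[-0.0199,-0.0225,0,0,0,0,-1],[-0.0199,-0.0225,0,0,0,0,-1],[-0.0199,-0.0225,0,0,0,0,-1],[-0.0199,-0.0225,0,0,0,0,-1],[-0.0199,-0.0225,0,0,0,0,-1],[-0.0199,-0.0225,0,0,0,0,-1],[-0.0197,-0.0224,0,0,0,0,-1],[0,0,0,0,0,0,-1],[0,0,0,0,0,0,-1]],
])

```text
time: 11.5
position: [0.6149, -0.1247, 0.1365]
tool_rot: [180.0, -0.0, -147.4]
contact_force: [0.6, -0.6, -0.5]
opening: 0.0882
gripper_force: 0.0
```

```bash
python3 - <<'E'
from h import *
delta([.615,-.1232,.063],213)
E
```

```text
t 11.5 pos [ 0.6149 -0.1247  0.1365] rot [ 1.7996e+02 -3.0000e-02 -1.4742e+02] F [ 0.62 -0.64 -0.47] M [0.06  0.042 0.029] j [ -22.3   34.3   70.2   -0.    75.6 -144.8]
shift [-0.0009  0.0012  0.0735] turn [ 0.0007 -0.0005 -0.0073]
```

Call:
step_arm([
  [[-0.0009,0.0012,0.01,0,0,0,-1],[0,0,0.01,0,0,0,-1],[0,0,0.01,0,0,0,-1],[0,0,0.01,0,0,0,-1],[0,0,0.01,0,0,0,-1],[0,0,0.01,0,0,0,-1],[0,0,0.008,0,0,0,-1],[0,0,0.0055,0,0,0,-1],[0,0,0,0,0,0,-1],[0,0,0,0,0,0,-1]],
])

```text
time: 12.33
position: [0.6147, -0.1231, 0.0636]
tool_rot: [180.0, -0.0, -147.3]
contact_force: [0.2, -0.5, 0.7]
opening: 0.0881
gripper_force: 0.0
```

Call:
step_arm([
  [[0,0,0,0,0,0,1],[0,0,0,0,0,0,1],[0,0,0,0,0,0,1],[0,0,0,0,0,0,1],[0,0,0,0,0,0,1],[0,0,0,0,0,0,1],[0,0,0,0,0,0,1],[0,0,0,0,0,0,1],[0,0,0,0,0,0,1],[0,0,0,0,0,0,1]],
], force=15)

```text
time: 13.17
position: [0.616, -0.1249, 0.0642]
tool_rot: [-179.7, 0.1, -147.3]
contact_force: [4.6, -6.7, -2.9]
opening: 0.0436
gripper_force: 15.0
```

```bash
python3 - <<'E'
from h import *
delta([.615,-.1232,.063],213)
E
```

```text
t 13.17 pos [ 0.616  -0.1249  0.0642] rot [-1.7973e+02  8.0000e-02 -1.4731e+02] F [ 4.55 -6.71 -2.94] M [-0.963 -0.64  -0.042] j [-2.220e+01  3.870e+01  7.490e+01 -1.000e-01  6.610e+01 -1.449e+02]
shift [-0.0001  0.002   0.0012] turn [-0.0047  0.0013 -0.0054]
```

Call:
step_arm([
  [[0,-0.002,0,0,0,0,1],[0,0,0,0,0,0,1],[0,0,0.0001,0,0,0.05,1],[0,0,0.0001,0,0,0.05,1],[0,0,0.0001,0,0,0.05,1],[0,0,0.0002,0,0,0.05,1],[0,0,0.0001,0,0,0.05,1],[0,0,0.0001,0,0,0.05,1],[0,0,0.0001,0,0,0.05,1],[0,0,0.0002,0,0,0.05,1]],
])

```text
time: 14.0
position: [0.616, -0.1248, 0.063]
tool_rot: [-180.0, 0.0, -170.3]
contact_force: [-0.2, -0.2, 3.2]
opening: 0.0435
gripper_force: 15.0
```

```bash
cat > m.py <<'E'
from h import *
M=[]
for i in range(4):
    s=arm.observe(); M.append(s["moment"][2]); arm.get_image("side") if i<3 else 0
print("t",round(s["time"],2),s["position"].round(4),s["tool_rot"].round(2),"F",s["contact_force"].round(1),"Mz",np.round(M,3),"M",s["moment"].round(2),"j6",s["joint_pos"][5].round(1),s["opening"].round(4))
E
python3 m.py
```

```text
Traceback (most recent call last):
  File "m.py", line 5, in <module>
    print("t",round(s["time"],2),s["position"].round(4),s["tool_rot"].round(2),"F",s["contact_force"].round(1),"Mz",np.round(M,3),"M",s["moment"].round(2),"j6",s["joint_pos"][5].round(1),s["opening"].round(4))
                                                                                                                                                                                           ^^^^^^^^^^^^^^^^^^
AttributeError: 'float' object has no attribute 'round'
```

```bash
sed -i 's/,s\["opening"\].round(4))/)/' m.py; python3 m.py
```

```text
t 14.3 [ 0.616  -0.1248  0.063 ] [-1.7998e+02  4.0000e-02 -1.7013e+02] F [ 1.  -0.4  2.7] Mz [-0.112 -0.062 -0.056 -0.097] M [ 0.1  -0.18 -0.1 ] j6 -122.1
```

Call:
step_arm([
  [[0,0,0.0001,0,0,0.06,1],[0,0,0.0001,0,0,0.06,1],[0,0,0.0002,0,0,0.06,1],[0,0,0.0001,0,0,0.06,1],[0,0,0.0001,0,0,0.06,1],[0,0,0.0002,0,0,0.06,1],[0,0,0.0001,0,0,0.06,1],[0,0,0.0002,0,0,0.06,1],[0,0,0.0002,0,0,0.06,1],[0,0,0.0001,0,0,0.06,1]],
])

```text
time: 15.13
position: [0.6161, -0.1245, 0.0616]
tool_rot: [180.0, 0.0, 155.3]
contact_force: [1.8, 0.5, 1.9]
opening: 0.0436
gripper_force: 15.0
```

```bash
python3 m.py
```

```text
t 15.28 [ 0.6161 -0.1245  0.0616] [1.7996e+02 4.0000e-02 1.5555e+02] F [3.  1.6 3.6] Mz [ 0.112 -0.023 -0.03  -0.122] M [ 0.48 -0.41 -0.12] j6 -87.8
```

```bash
cat > n.py <<'E'
from h import *
import sys
for i in range(int(sys.argv[1]) if len(sys.argv)>1 else 1):
    if i: arm.get_image("side")
    s=arm.observe(); print("t",round(s["time"],2),"z",s["position"][2].round(4),"yaw",s["tool_rot"][2].round(2),"F",s["contact_force"].round(1),"Mz",s["moment"][2].round(3),"e6",s["joint_efforts"][5].round(4),"j6",s["joint_pos"][5].round(2),"qv6",s["qvel"][5].round(2))
E
python3 n.py 3
```

```text
t 15.28 z 0.0616 yaw 155.55 F [3.  1.6 3.6] Mz -0.122 e6 0.2093 j6 -87.78 qv6 -1.0
t 15.33 z 0.0615 yaw 155.57 F [2.4 0.9 3.6] Mz -0.084 e6 -0.0035 j6 -87.8 qv6 0.23
t 15.38 z 0.0615 yaw 155.55 F [3.1 2.5 3.7] Mz -0.063 e6 -0.0655 j6 -87.78 qv6 0.41
```

Call:
step_arm([
  [[0,0,0.0001,0,0,0.04,1],[0,0,0.0001,0,0,0.04,1],[0,0,0.0001,0,0,0.04,1],[0,0,0.0001,0,0,0.04,1],[0,0,0.0001,0,0,0.04,1],[0,0,0.0001,0,0,0.04,1],[0,0,0.0001,0,0,0.04,1],[0,0,0.0001,0,0,0.04,1],[0,0,0.0001,0,0,0.04,1],[0,0,0.0001,0,0,0.04,1]],
])

```text
time: 16.22
position: [0.6163, -0.1243, 0.0605]
tool_rot: [179.9, 0.0, 132.5]
contact_force: [3.0, 2.9, 4.0]
opening: 0.0438
gripper_force: 15.0
```

```bash
python3 n.py 4
```

```text
t 16.22 z 0.0605 yaw 132.52 F [3.  2.9 4. ] Mz 0.035 e6 -0.5736 j6 -64.74 qv6 27.31
t 16.27 z 0.0605 yaw 132.37 F [4.3 3.7 3.7] Mz 0.014 e6 -0.1486 j6 -64.6 qv6 -5.14
t 16.32 z 0.0606 yaw 132.57 F [3.2 4.1 3.8] Mz -0.035 e6 0.4097 j6 -64.8 qv6 -2.41
t 16.37 z 0.0606 yaw 132.64 F [3.9 3.5 3.7] Mz -0.08 e6 0.0699 j6 -64.87 qv6 -0.69
```

Call:
step_arm([
  [[0,0.0006,0,0,0,0.03,1],[0,0,0.0001,0,0,0.03,1],[0,0,0,0,0,0.03,1],[0,0,0,0,0,0.025,1],[0,0,0.0001,0,0,0.02,1],[0,0,0,0,0,0.015,1],[0,0,0,0,0,0.015,1],[0,0,0,0,0,0.015,1],[0,0,0,0,0,0.01,1],[0,0,0,0,0,0.01,1]],
])

```text
time: 17.2
position: [0.6164, -0.1243, 0.0601]
tool_rot: [180.0, 0.0, 121.0]
contact_force: [4.5, 3.4, 2.5]
opening: 0.0432
gripper_force: 15.0
```

```bash
python3 n.py 4
```

```text
t 17.2 z 0.0601 yaw 121.02 F [4.5 3.4 2.5] Mz 0.035 e6 -0.0861 j6 -53.21 qv6 6.75
t 17.25 z 0.0601 yaw 120.98 F [4.3 3.6 2.9] Mz 0.021 e6 0.018 j6 -53.17 qv6 -1.16
t 17.3 z 0.0601 yaw 121.03 F [4.4 2.8 1.9] Mz 0.059 e6 0.1331 j6 -53.21 qv6 -0.51
t 17.35 z 0.0601 yaw 121.04 F [3.1 3.3 2.1] Mz 0.039 e6 0.052 j6 -53.22 qv6 -0.02
```

Call:
step_arm([
  [[0,0,0,0,0,0.01,1],[0,0,0,0,0,0.01,1],[0,0,0,0,0,0.01,1],[0,0,0.0001,0,0,0.01,1],[0,0,0,0,0,0.01,1],[0,0,0,0,0,0.01,1],[0,0,0,0,0,0.01,1],[0,0,0.0001,0,0,0.01,1],[0,0,0,0,0,0.01,1],[0,0,0,0,0,0.01,1]],
])

```text
time: 18.18
position: [0.6164, -0.1243, 0.0599]
tool_rot: [180.0, 0.0, 115.3]
contact_force: [4.4, 3.3, 2.1]
opening: 0.0436
gripper_force: 15.0
```

```bash
python3 n.py 4
```

```text
t 18.18 z 0.0599 yaw 115.29 F [4.4 3.3 2.1] Mz 0.051 e6 -0.0966 j6 -47.47 qv6 6.88
t 18.23 z 0.0599 yaw 115.25 F [4.  4.  2.2] Mz 0.045 e6 0.0221 j6 -47.43 qv6 -1.22
t 18.28 z 0.0599 yaw 115.3 F [5.  1.7 2.3] Mz 0.008 e6 0.1312 j6 -47.48 qv6 -0.46
t 18.33 z 0.0599 yaw 115.31 F [4.4 3.  3.1] Mz 0.02 e6 0.049 j6 -47.49 qv6 -0.13
```

```bash
python3 - <<'E'
from h import *
s=arm.get_image("side"); cv2.imwrite("pics/grip.png",cv2.resize(s["frame"][205:305,285:405],None,fx=6,fy=6,interpolation=cv2.INTER_CUBIC))
E
```

```text
(no output)
```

View pics/grip.png

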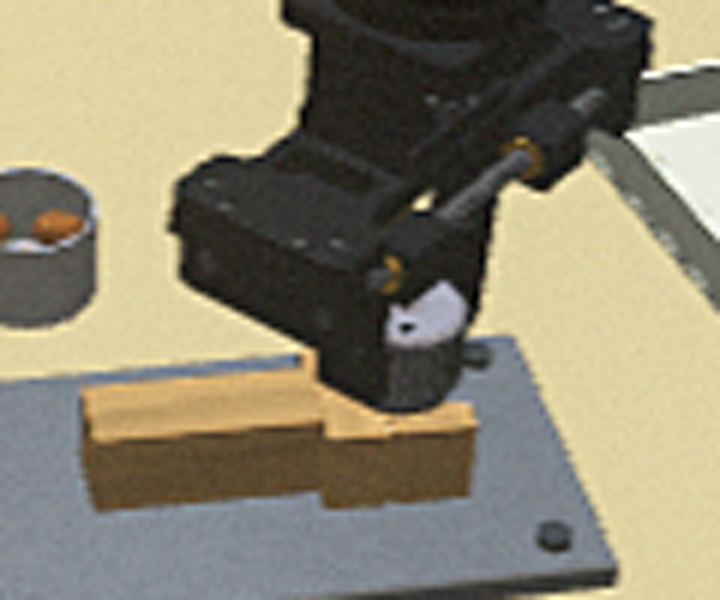

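The dot on the collar has moved to crop (406,328), so the collar is turning with the grip and the block has stayed put. I'll go on in small creeping steps, reading the moment each time.

Call:
step_arm([
  [[0,0.0005,0,0,0,0.012,1],[0,0,0,0,0,0.012,1],[0,0,0,0,0,0.012,1],[0,0,0.0001,0,0,0.012,1],[0,0,0,0,0,0.012,1],[0,0,0,0,0,0.012,1],[0,0,0,0,0,0.012,1],[0,0,0.0001,0,0,0.012,1],[0,0,0,0,0,0.012,1],[0,0,0.0001,0,0,0.012,1]],
])

```text
time: 19.22
position: [0.6166, -0.1242, 0.0596]
tool_rot: [-180.0, -0.0, 108.4]
contact_force: [0.9, 0.8, 2.6]
opening: 0.0433
gripper_force: 15.0
```

```bash
python3 n.py 3
```

```text
t 19.22 z 0.0596 yaw 108.38 F [0.9 0.8 2.6] Mz 0.054 e6 -0.1322 j6 -40.53 qv6 8.26
t 19.27 z 0.0596 yaw 108.34 F [0.3 1.5 2.7] Mz -0.012 e6 -0.0224 j6 -40.49 qv6 -1.7
t 19.32 z 0.0596 yaw 108.41 F [0.9 0.8 3. ] Mz -0.018 e6 0.1593 j6 -40.56 qv6 -0.87
```

Call:
step_arm([
  [[0,0,0,0,0,0.012,1],[0,0,0,0,0,0.012,1],[0,0,0,0,0,0.012,1],[0,0,0.0001,0,0,0.012,1],[0,0,0,0,0,0.012,1],[0,0,0,0,0,0.012,1],[0,0,0,0,0,0.012,1],[0,0,0.0001,0,0,0.012,1],[0,0,0,0,0,0.012,1],[0,0,0.0001,0,0,0.012,1]],
])

```text
time: 20.15
position: [0.6166, -0.1242, 0.0593]
tool_rot: [180.0, 0.0, 101.5]
contact_force: [0.3, 0.2, 3.1]
opening: 0.0436
gripper_force: 15.0
```

```bash
python3 n.py 3
```

```text
t 20.15 z 0.0593 yaw 101.5 F [0.3 0.2 3.1] Mz 0.021 e6 -0.1315 j6 -33.65 qv6 8.24
t 20.2 z 0.0593 yaw 101.46 F [0.2 1.  2.1] Mz 0.062 e6 -0.0227 j6 -33.62 qv6 -1.71
t 20.25 z 0.0593 yaw 101.54 F [1.5 0.8 1.2] Mz -0.02 e6 0.158 j6 -33.69 qv6 -0.85
```

Call:
step_arm([
  [[0,0,0,0,0,0.012,1],[0,0,0,0,0,0.012,1],[0,0,0,0,0,0.012,1],[0,0,0.0001,0,0,0.012,1],[0,0,0,0,0,0.012,1],[0,0,0,0,0,0.012,1],[0,0,0,0,0,0.012,1],[0,0,0.0001,0,0,0.012,1],[0,0,0,0,0,0.012,1],[0,0,0.0001,0,0,0.012,1]],
])

```text
time: 21.08
position: [0.6167, -0.1242, 0.0591]
tool_rot: [180.0, 0.0, 94.6]
contact_force: [1.4, 0.5, 1.8]
opening: 0.0439
gripper_force: 15.0
```

```bash
python3 n.py 3
```

```text
t 21.08 z 0.0591 yaw 94.63 F [1.4 0.5 1.8] Mz 0.04 e6 -0.13 j6 -26.78 qv6 8.16
t 21.13 z 0.0591 yaw 94.59 F [1.5 0.2 1. ] Mz -0.01 e6 -0.0216 j6 -26.74 qv6 -1.75
t 21.18 z 0.0591 yaw 94.66 F [ 2.  -0.6  1.9] Mz 0.003 e6 0.1593 j6 -26.81 qv6 -0.89
```

Joint 6 effort repeats to about 0.002 N m with this pattern, so it should show contact clearly. I'll continue with the same pattern.

Call:
step_arm([
  [[0,0,0,0,0,0.012,1],[0,0,0,0,0,0.012,1],[0,0,0,0,0,0.012,1],[0,0,0.0001,0,0,0.012,1],[0,0,0,0,0,0.012,1],[0,0,0,0,0,0.012,1],[0,0,0,0,0,0.012,1],[0,0,0.0001,0,0,0.012,1],[0,0,0,0,0,0.012,1],[0,0,0.0001,0,0,0.012,1]],
])

```text
time: 22.02
position: [0.6168, -0.1242, 0.0588]
tool_rot: [180.0, 0.0, 87.7]
contact_force: [3.4, -0.1, 2.1]
opening: 0.0436
gripper_force: 15.0
```

```bash
python3 n.py 2
```

```text
t 22.02 z 0.0588 yaw 87.75 F [ 3.4 -0.1  2.1] Mz 0.04 e6 -0.1284 j6 -19.9 qv6 8.17
t 22.07 z 0.0588 yaw 87.72 F [3.3 0.4 1.4] Mz 0.072 e6 -0.0192 j6 -19.87 qv6 -1.7
```

Call:
step_arm([
  [[0,0,0,0,0,0.012,1],[0,0,0,0,0,0.012,1],[0,0,0,0,0,0.012,1],[0,0,0.0001,0,0,0.012,1],[0,0,0,0,0,0.012,1],[0,0,0,0,0,0.012,1],[0,0,0,0,0,0.012,1],[0,0,0.0001,0,0,0.012,1],[0,0,0,0,0,0.012,1],[0,0,0.0001,0,0,0.012,1]],
])

```text
time: 22.9
position: [0.6168, -0.1242, 0.0585]
tool_rot: [180.0, 0.0, 80.9]
contact_force: [4.3, 0.6, 0.7]
opening: 0.0436
gripper_force: 15.0
```

```bash
python3 n.py 2
```

```text
t 22.9 z 0.0585 yaw 80.88 F [4.3 0.6 0.7] Mz 0.075 e6 -0.1268 j6 -13.03 qv6 8.1
t 22.95 z 0.0585 yaw 80.84 F [ 5.2 -0.3  1.4] Mz 0.12 e6 -0.0253 j6 -12.99 qv6 -1.63
```

Call:
step_arm([
  [[0,0,0,0,0,0.012,1],[0,0,0,0,0,0.012,1],[0,0,0,0,0,0.012,1],[0,0,0.0001,0,0,0.012,1],[0,0,0,0,0,0.012,1],[0,0,0,0,0,0.012,1],[0,0,0,0,0,0.012,1],[0,0,0.0001,0,0,0.012,1],[0,0,0,0,0,0.012,1],[0,0,0.0001,0,0,0.012,1]],
])

```text
time: 23.78
position: [0.6169, -0.1242, 0.0582]
tool_rot: [180.0, 0.0, 74.0]
contact_force: [5.8, -0.3, 1.7]
opening: 0.0438
gripper_force: 15.0
```

```bash
python3 n.py 2
```

```text
t 23.78 z 0.0582 yaw 74.02 F [ 5.8 -0.3  1.7] Mz 0.066 e6 -0.1266 j6 -6.17 qv6 8.19
t 23.83 z 0.0582 yaw 73.98 F [ 5.4 -0.5  1.7] Mz 0.01 e6 0.0168 j6 -6.13 qv6 -1.36
```

Call:
step_arm([
  [[0,0.0006,0,0,0,0.012,1],[0,0,0,0,0,0.012,1],[0,0,0,0,0,0.012,1],[0,0,0.0001,0,0,0.012,1],[0,0,0,0,0,0.012,1],[0,0,0,0,0,0.012,1],[0,0,0,0,0,0.012,1],[0,0,0.0001,0,0,0.012,1],[0,0,0,0,0,0.012,1],[0,0,0.0001,0,0,0.012,1]],
])

```text
time: 24.67
position: [0.6171, -0.1243, 0.0579]
tool_rot: [-180.0, 0.0, 67.1]
contact_force: [-0.1, 0.9, 4.9]
opening: 0.0434
gripper_force: 15.0
```

```bash
python3 n.py 4
```

```text
t 24.67 z 0.0579 yaw 67.13 F [-0.1  0.9  4.9] Mz 0.149 e6 -0.108 j6 0.73 qv6 8.2
t 24.72 z 0.0579 yaw 67.08 F [-0.2  1.4  5. ] Mz 0.051 e6 0.0333 j6 0.77 qv6 -1.38
t 24.77 z 0.0579 yaw 67.14 F [1.2 0.9 6. ] Mz -0.035 e6 0.1623 j6 0.72 qv6 -0.64
t 24.82 z 0.0579 yaw 67.15 F [-0.4  0.4  5.5] Mz -0.041 e6 0.0625 j6 0.71 qv6 -0.13
```

Call:
step_arm([
  [[0,0,0,0,0,0.012,1],[0,0,0,0,0,0.012,1],[0,0,0,0,0,0.012,1],[0,0,0.0001,0,0,0.012,1],[0,0,0,0,0,0.012,1],[0,0,0,0,0,0.012,1],[0,0,0,0,0,0.012,1],[0,0,0.0001,0,0,0.012,1],[0,0,0,0,0,0.012,1],[0,0,0.0001,0,0,0.012,1]],
])

```text
time: 25.65
position: [0.6171, -0.1243, 0.0577]
tool_rot: [-180.0, 0.0, 60.3]
contact_force: [-1.1, 0.9, 6.9]
opening: 0.0436
gripper_force: 15.0
```

```bash
python3 n.py 4
```

```text
t 25.65 z 0.0577 yaw 60.25 F [-1.1  0.9  6.9] Mz 0.102 e6 -0.0828 j6 7.61 qv6 8.13
t 25.7 z 0.0577 yaw 60.21 F [-0.7 -0.4  6.7] Mz 0.069 e6 0.0578 j6 7.65 qv6 -1.38
t 25.75 z 0.0577 yaw 60.26 F [-1.2  0.2  6.8] Mz 0.074 e6 0.1858 j6 7.6 qv6 -0.6
t 25.8 z 0.0577 yaw 60.27 F [-0.9 -0.2  6. ] Mz 0.068 e6 0.0858 j6 7.59 qv6 -0.21
```

Contact is felt. Effort rose by about 0.044 N m over baseline, at about 0.024 N m per 0.12 rad, which matches the stated pinch rate and gives a pinch of roughly 8 N. I'll let go now.

Call:
step_arm([
  [[0,0,0,0,0,0,-0.2],[0,0,0,0,0,0,-0.4],[0,0,0,0,0,0,-0.6],[0,0,0,0,0,0,-1],[0,0,0,0,0,0,-1],[0,0,0,0,0,0,-1],[0,0,-0.002,0,0,0,-1],[0,0,-0.01,0,0,0,-1],[0,0,-0.015,0,0,0,-1],[0,0,-0.02,0,0,0,-1]],
])

```text
time: 26.63
position: [0.6168, -0.1242, 0.1048]
tool_rot: [-179.9, 0.0, 60.3]
contact_force: [-0.4, 0.9, -0.2]
opening: 0.088
gripper_force: 0.0
```

Call:
step_arm([
  [[0,0,-0.02,0,0,0,-1],[0,0,-0.03,0,0,0,-1],[0,0,-0.03,0,0,0,-1],[-0.015,-0.03,0,0,0,0,-1],[-0.015,-0.03,0,0,0,0,-1],[-0.015,-0.03,0,0,0,0,-1],[-0.015,-0.03,0,0,0,0,-1],[-0.015,-0.03,0,0,0,0,-1],[-0.015,-0.03,0,0,0,0,-1],[-0.015,-0.03,0,0,0,0,-1]],
])

```text
time: 27.47
position: [0.3812, -0.1112, 0.1852]
tool_rot: [179.9, 0.0, 60.3]
contact_force: [-0.4, -1.5, 0.4]
opening: 0.0883
gripper_force: 0.0
```

```bash
python3 - <<'E'
from h import *
s=arm.observe(); print(s["position"],s["opening"],s["time"])
im=arm.get_image("top"); a=cv2.resize(im["frame"][135:270,270:410],None,fx=3,fy=3,interpolation=cv2.INTER_CUBIC)
s=arm.get_image("side"); b=cv2.resize(s["frame"][225:325,280:370],None,fx=4,fy=4,interpolation=cv2.INTER_CUBIC)
h=max(a.shape[0],b.shape[0]); p=lambda x: cv2.copyMakeBorder(x,0,h-x.shape[0],0,0,cv2.BORDER_CONSTANT)
cv2.imwrite("pics/end.png",np.hstack([p(a),p(b)])[:, :800])
E
```

```text
[ 0.38124118 -0.11118841  0.18519688] 0.08832041980961722 27.4667
```

View pics/end.png

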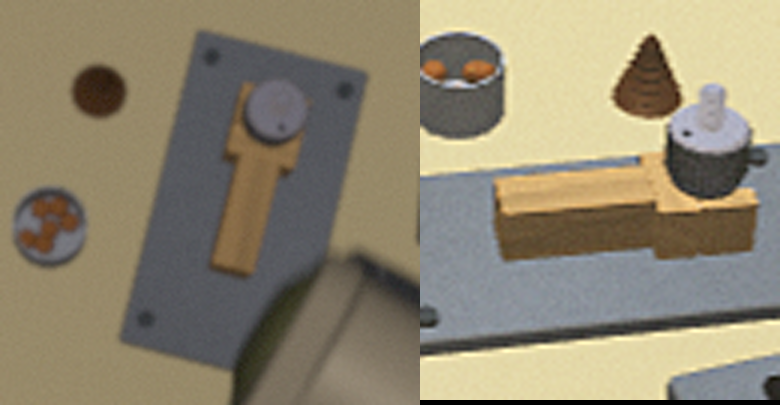

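The collar sits on the block, with its dot now at (282,127). The block's tail end is still where it was at home, (232,268) in this crop. The tin and cone have not moved.

```bash
python3 -c "
from bench import arm
print(arm.sign_off())"
```

```text
the job is handed in; nothing more can be done
None
```

The block is home against the column, the collar pinches it at roughly 8 N (estimated from joint 6 effort), the gripper is clear, and the job was handed in at about 28 s of the 72 s allowed.

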